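# Load a bead-flower gluing jig and hold its pressing plate ready

### The arm

A 6-joint arm with a two-finger parallel gripper is mounted at the origin on a cart in front of the work surface, level with it; the furniture and walls round the work are solid. World frame = base frame: x ahead of the robot, y to its left, z up, the work surface at z = 0. Lengths are in m, angles in rad, forces in N, time in s.
With the tool pointing down it reaches from about 0.375 to 0.9 m from the base axis. Payload 3.1 kg.
Tool frame: the origin (TCP) lies midway between the tips of the shut fingers; the grasp point (between the pads) lies 19 mm behind it; z points along the fingers, y is the line along which they close (so a half turn about z gives the same grasp; the last joint's range is limited). The gripper opens to 85 mm and grips with 20 to 120 N. Pads are 22 mm wide; open, the fingers measure 114 mm over their backs; the gripper's body (76 mm by 85 mm) begins 54 mm behind the grasp point. The pads swing forward as they close: fully open they stand 13 mm farther back than shut.
Start: joints at [-1.409, 0.527, 1.433, -0, 1.181, -0.178], TCP at [0.209, -0.589, 0.231] pointing down, gripper open.
Joint ranges: [-3.08, 3.08], [-0.75, 2.2], [0.22, 2.44], [-1.43, 4.57], [0, 2.65], [-2.85, 2.85]. Speed limits (rad/s): [2.79, 2.79, 3.14, 3.14, 3.14, 3.14].

### API

Orientations are given as a unit quaternion [x, y, z, w].
In Python, from station import manip gives the robot as it stands.
- The arm moves only by the tool drive_tool, never from a script. Its argument "motion" is a list that holds one entry, the list of rows, each a list of 5 numbers: the finger opening in mm, from 0 to 85.4, then the shift along the tool's x, y, z in units of 30 mm (1.0 is 30 mm), then the turn about the tool's z in units of 8 degrees (1.0 is 8 degrees). In form: [[[fingers, x, y, z, yaw], ...]]. A call has 1 to 10 rows; each row is the pose to reach, as a shift and turn from the pose commanded when the call began, along the tool's axes at that moment; what a row does not reach only later rows make up. A row lasts 1/10 s, in which the tool goes at most 50 mm and 8.59 degrees, less where a joint would pass 70% of its speed; a pose out of reach is approached as far as the arm can. A call with a gripper value outside its range is refused whole. The fingers move at their own pace and stop on an object; "squeeze" is the grip in N (left out, the last holds). Time passes only in rows, so rows that repeat a pose let the fingers close. It gives the time, the measured TCP pose, the force, the opening and the grip force at its end, in the units of the state.
- manip.sense(): the state, without advancing time (a new reading comes with each control period).
- manip.snapshot(name): name is "side" or "top"; returns the picture (400x640x3 uint8, red, green, blue); there is no depth.
- manip.camera_model(name): a dict with "fov_y" (degrees; the focal length in pixels is half the picture's height over the tangent of half this angle, whatever the lens; pixels are square), "cx", "cy" (the principal point, pixels), "k1" (the pictures are not rectified: a ray, as slopes to the right and down, at radius r is drawn at 1 + k1 r^2 times it, then the intrinsics apply), "origin" and "orientation" of the camera in the world. Camera axes: x right, y up, looking along -z (the intrinsics and any distortion apply to the point x, -y, -z); pixel columns grow to the right and rows downward; lengths in m; the calibration is good to about 2 mm. A picture is of the moment at which its call begins. camera_model takes no time and is no camera call.
- manip.sign_off(): hands the job in; it is judged then, once.
The state is a dict: "t": time; "q": joint angles; "qd": joint speeds; "tau": joint torques, N m; "tcp_pos": TCP position; "tool_rot": TCP orientation; "force": force on the tool from outside, world axes, zero at the start; "ft_torque": the same for the moment, N m; "finger_gap": opening from 0.0 (shut) to 1.0 (fully open); "gripper_force": force on a finger pad.
Only numpy, scipy, OpenCV 4.12 (cv2) and the standard library are available. Lean on these libraries where they do the work, as an engineer would, in place of code of your own. Each camera call takes 0.05 s, during which the arm holds its last target. There are 200 camera calls.

### The job

Drop the two black bead flowers into the round pockets of the wooden gluing jig, one in each, while the pressing plate stays lying on the table. Then lift the plate by its wooden handle, carry it over the row of jars without shifting them, and finish holding it level just above the jig, about a finger's width over the tips of the two guide pins with a pin tip centred under each hole. Do not lower it onto the pins or let it touch the jig, and do not let go: I still have to brush on glue and lay the felt backs in the gap before it comes down.

Things in the scene. Friction and masses are not known exactly. Their poses are not given: they have to be found in the camera images.
- jig: gluing jig: pale wooden board 92 (x) x 196 (y) x 22 mm, fixed. Two round pockets, 37 mm across, 8 mm deep, grey felt floors, at y = -30 and +30 mm on its long centre line; two upright steel guide pins, 10 mm thick with tapered tips, at y = -80 and +80 mm, reach 40 mm above the board (62 mm above the table). Origin at the centre of its underside, y along its length, z up
- pocket_a (a point): centre of the floor of the pocket at the jig's -y side, 14 mm above the table and 8 mm below the board's top; axes as the jig's
- pocket_b (a point): the same for the pocket at the jig's +y side
- pin_a (a point): tip of the guide pin at the jig's -y end; axes as the jig's
- pin_b (a point): tip of the guide pin at the jig's +y end; axes as the jig's
- plate: pressing plate, loose, about 0.36 kg: dark grey aluminium, 70 (x) x 196 (y) x 10 mm, lying on two cork pads 6 mm thick, 32 mm across. 17 mm through holes at y = -80 and +80 mm. Wooden handle with flat sides along its middle, 22 (x) x 100 (y) x 34 mm; its top is 50 mm above the origin. Origin at the centre of the pads' underside, y lengthwise, z up. May be turned half round
- handle (a point): point to grip, in the middle of the handle, 40 mm above the plate's origin (10 mm below the handle's top); axes as the plate's, so the fingers close along x
- hole_a (a point): centre of the lower mouth of the plate's hole at -y, 6 mm above the plate's origin; axes as the plate's
- hole_b (a point): the same for the hole at +y
- flower_1: bead flower, black bead petals (one or so gold) round a gold centre, round in outline, 29 mm across at its sides and 14 mm high with its rounded beads (firm sides up to 12 mm), a rigid piece of about 12 g, loose, lying flat on the table; origin at the centre of its underside, z up. The two flowers are alike: either may go in either pocket, at any yaw
- flower_2: bead flower, black bead petals (one or so gold) round a gold centre, round in outline, 29 mm across at its sides and 14 mm high with its rounded beads (firm sides up to 12 mm), a rigid piece of about 12 g, loose, lying flat on the table; origin at the centre of its underside, z up. The two flowers are alike: either may go in either pocket, at any yaw
- jar_1: closed clear glass jar of white beads with a grey lid, 66 mm across, 82 mm tall, about 0.19 kg, loose; it stands in the row between the pressing plate and the jig; origin at the centre of its underside, z up
- jar_2: closed clear glass jar of white beads with a grey lid, 68 mm across, 90 mm tall, about 0.19 kg, loose; it stands in the row between the pressing plate and the jig; origin at the centre of its underside, z up
- jar_3: closed clear glass jar of white beads with a grey lid, 66 mm across, 84 mm tall, about 0.19 kg, loose; it stands in the row between the pressing plate and the jig; origin at the centre of its underside, z up
Mind the look-alikes: they are no part of the job. What is shaped like the jar_3 but purple or red is not meant.

How it is judged:
On the way, in this order (a step that is already met when the one before it is completed fails the run):
1. both bead flowers lie released in the jig's pockets, one in each, while the pressing plate still lies on the table ((((horizontal distance between flower_1 and pocket_a below 0.007 m and z of flower_1 in the frame of jig below 0.0185 m and angle between flower_1's own z axis and vertical below 0.3 rad) and (horizontal distance between flower_2 and pocket_b below 0.007 m and z of flower_2 in the frame of jig below 0.0185 m and angle between flower_2's own z axis and vertical below 0.3 rad)) or ((horizontal distance between flower_1 and pocket_b below 0.007 m and z of flower_1 in the frame of jig below 0.0185 m and angle between flower_1's own z axis and vertical below 0.3 rad) and (horizontal distance between flower_2 and pocket_a below 0.007 m and z of flower_2 in the frame of jig below 0.0185 m and angle between flower_2's own z axis and vertical below 0.3 rad))) and contact force between the fingers and flower_1 below 0.05 N and contact force between the fingers and flower_2 below 0.05 N and height (world z) of plate below 0.01 m), for 0.2 s.
2. the held plate passes over the row of jars, its pads higher than their lids (height (world z) of plate above 0.092 m and contact force between the fingers and plate above 1 N and (horizontal distance between plate and jar_1 below 0.12 m or horizontal distance between plate and jar_2 below 0.12 m or horizontal distance between plate and jar_3 below 0.12 m)), for 0.05 s.
At the end, for the whole second after the job is handed in: Plate held at rest, level within 0.08 rad, each hole within 7 mm sideways of a pin tip, its lower mouth 3 to 35 mm above that tip, touching neither jig nor flowers; a flower on the floor of each pocket (within 7 mm of centre, 4.5 mm of floor); jars upright within 15 mm of their starts ((((horizontal distance between flower_1 and pocket_a below 0.007 m and z of flower_1 in the frame of jig below 0.0185 m and angle between flower_1's own z axis and vertical below 0.3 rad) and (horizontal distance between flower_2 and pocket_b below 0.007 m and z of flower_2 in the frame of jig below 0.0185 m and angle between flower_2's own z axis and vertical below 0.3 rad)) or ((horizontal distance between flower_1 and pocket_b below 0.007 m and z of flower_1 in the frame of jig below 0.0185 m and angle between flower_1's own z axis and vertical below 0.3 rad) and (horizontal distance between flower_2 and pocket_a below 0.007 m and z of flower_2 in the frame of jig below 0.0185 m and angle between flower_2's own z axis and vertical below 0.3 rad))) and (((horizontal distance between hole_a and pin_a below 0.007 m and z of hole_a in the frame of pin_a between 0.003 and 0.035 m) and (horizontal distance between hole_b and pin_b below 0.007 m and z of hole_b in the frame of pin_b between 0.003 and 0.035 m)) or ((horizontal distance between hole_a and pin_b below 0.007 m and z of hole_a in the frame of pin_b between 0.003 and 0.035 m) and (horizontal distance between hole_b and pin_a below 0.007 m and z of hole_b in the frame of pin_a between 0.003 and 0.035 m))) and angle between plate's own z axis and vertical below 0.08 rad and contact force between the fingers and plate above 1 N and contact force between plate and jig below 0.05 N and contact force between plate and flower_1 below 0.05 N and contact force between plate and flower_2 below 0.05 N and linear speed of plate below 0.02 m/s and angular speed of plate below 0.15 rad/s and distance of each of jar_1, jar_2, jar_3 from where it was at the start of the episode below 0.015 m and angle between each of jar_1, jar_2, jar_3's own z axis and vertical below 0.15 rad); the arm keeps its last pose, push and grip.
It fails at once if the plate touches the jig or its pins (more than 0.5 N) (contact force between plate and jig above 0.5 N).
It fails at once if a jar is shifted by more than 15 mm or tipped (distance of any of jar_1, jar_2, jar_3 from where it was at the start of the episode above 0.015 m or angle between any of jar_1, jar_2, jar_3's own z axis and vertical above 0.15 rad).
It also fails if it takes over 69 s, if anything falls off the work surface, if the arm or the gripper's body presses on something with over 40 N, if the wrist force passes 120 N, or if a joint passes its speed limit or range.

## Working session

There is one attempt and no reset: what is moved stays moved. The work goes in short steps, Python scripts to look and compute and a tool call to move; the robot and the scene stay as the last step left them, time stands still between calls to the robot, and variables do not carry over. Pictures are saved under pics/ and viewed, at most 10 in all, crops included, and the job is handed in when it is done.

Besides the shell and the picture viewer there is one more tool, called after "Request:" by a JSON object that holds its "op" and its "data", one argument or row to a line. drive_tool: Moves the arm, as the interface text tells. Its arguments: {"type":"object","properties":{"motion":{"type":"array","items":{"type":"array","items":{"type":"array","items":{"type":"number"}}}},"squeeze":{"type":"number"}},"required":["motion"]}

```bash
mkdir -p pics
python3 - <<'E'
from station import manip
import cv2
s=manip.sense(); print({k:s[k] for k in('t','tcp_pos','tool_rot','finger_gap')})
for n in('top','side'):
    im=manip.snapshot(n); cv2.imwrite(f'pics/{n}0.png',im[:,:,::-1]); print(n,manip.camera_model(n))
E
```

```text
{'t': 0.0, 'tcp_pos': array([ 0.20883141, -0.58831893,  0.23034066]), 'tool_rot': array([ 9.85515402e-01,  1.69582494e-01,  1.53210893e-05, -1.08186878e-03]), 'finger_gap': 1.0045586929343997}
top {'fov_y': 54.736250759396334, 'cx': 318.38378482453896, 'cy': 194.71451938804708, 'k1': -0.034235265284753374, 'origin': array([0.36696879, 0.00387212, 1.04889174]), 'orientation': array([-0.07860058,  0.07813595,  0.70501582, -0.70047799])}
side {'fov_y': 45.40719484825442, 'cx': 318.3962966863117, 'cy': 202.0115350806145, 'k1': -0.006567066243202044, 'origin': array([0.37351744, 0.97760127, 0.48906187]), 'orientation': array([-0.05323486,  0.54113751,  0.83342652, -0.09867362])}
```

View pics/top0.png

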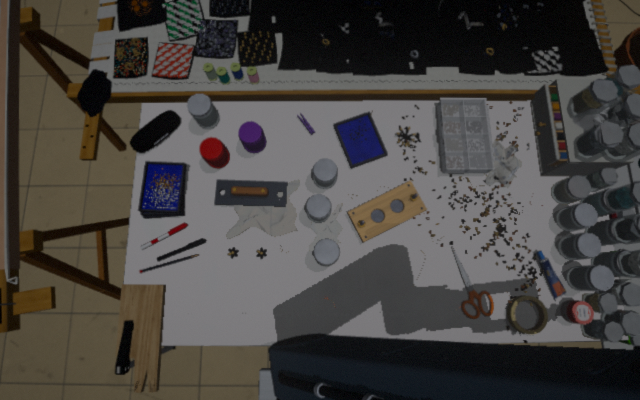

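View pics/side0.png

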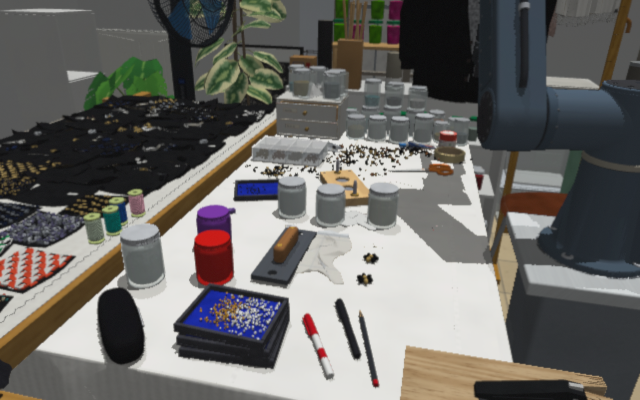

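```bash
cat > h.py <<'E'
import numpy as np, cv2
from scipy.spatial.transform import Rotation as R
from station import manip
def ray(n,px):
    c=manip.camera_model(n); f=200/np.tan(np.radians(c['fov_y']/2))
    K=np.array([[f,0,c['cx']],[0,f,c['cy']],[0,0,1]])
    u=cv2.undistortPoints(np.array(px,float).reshape(-1,1,2),K,np.array([c['k1'],0,0,0,0.])).reshape(-1,2)
    d=np.c_[u[:,0],-u[:,1],-np.ones(len(u))]
    return np.array(c['origin']),R.from_quat(c['orientation']).apply(d)
def plane(n,px,z):
    o,d=ray(n,px); return o+d*((z-o[2])/d[:,2])[:,None]
def project(n,p):
    c=manip.camera_model(n); f=200/np.tan(np.radians(c['fov_y']/2))
    v=R.from_quat(c['orientation']).inv().apply(np.atleast_2d(p)-c['origin'])
    s=np.c_[v[:,0],-v[:,1]]/-v[:,2:]; s=s*(1+c['k1']*(s**2).sum(1,keepdims=True))
    return s*f+[c['cx'],c['cy']]
def blobs(mask,amin,roi):
    x0,y0,x1,y1=roi; m=np.zeros_like(mask,np.uint8); m[y0:y1,x0:x1]=mask[y0:y1,x0:x1]
    n,l,s,c=cv2.connectedComponentsWithStats(m)
    return [(s[i,4],c[i],(l==i).astype(np.uint8)) for i in range(1,n) if s[i,4]>=amin]
E
python3 - <<'E'
from h import *
np.set_printoptions(precision=4,suppress=True)
im=cv2.imread('pics/top0.png'); hsv=cv2.cvtColor(im,cv2.COLOR_BGR2HSV); g=im.max(2)
H,S,V=cv2.split(hsv)
print('white',im[230,220],'plate',im[205,240],'jig',im[228,380],'pocket',im[216,378],'lid',im[208,318],'handle',im[190,250])
for a,c,m in blobs((V<90),25,(220,240,275,265)): print('flower',a,c,plane('top',[c],0.007))
for a,c,m in blobs((S>70)&(H<25),150,(340,170,440,250)):
    r=cv2.minAreaRect(np.argwhere(m)[:,::-1].astype(np.float32)); b=cv2.boxPoints(r); print('jig',a,r,plane('top',b,0.022),plane('top',[r[0]],.022))
for a,c,m in blobs((V<80)|((S>70)&(H<25)),300,(205,170,295,215)):
    m=cv2.morphologyEx(m,cv2.MORPH_CLOSE,np.ones((5,5)));r=cv2.minAreaRect(np.argwhere(m)[:,::-1].astype(np.float32)); b=cv2.boxPoints(r); print('plate',a,r,plane('top',b,0.016),plane('top',[r[0]],.016))
for a,c,m in blobs((S>70)&(H<25),30,(205,170,295,215)):
    print('handle',a,c,plane('top',[c],.05))
cv2.imwrite('pics/c0.png',cv2.resize(im[150:280,205:435],None,fx=3.45,fy=3.45,interpolation=cv2.INTER_CUBIC))
E
```

```text
white [126 123 125] plate [94 94 94] jig [ 65  95 116] pocket [78 71 67] lid [113 105 102] handle [32 53 80]
flower 77 [232.8961 252.2078] [[0.4457 0.2341 0.007 ]]
flower 82 [261.3537 252.7805] [[0.4439 0.1576 0.007 ]]
jig 2079 ((386.8739318847656, 211.2533416748047), (34.92483139038086, 71.80862426757812), 62.927921295166016) [[ 0.5504 -0.073   0.022 ]
 [ 0.6405 -0.2513  0.022 ]
 [ 0.5533 -0.2893  0.022 ]
 [ 0.4664 -0.1133  0.022 ]] [[ 0.5519 -0.1809  0.022 ]]
plate 1718 ((250.8818359375, 192.92694091796875), (71.64707946777344, 24.674989700317383), 1.9749339818954468) [[0.576  0.2875 0.016 ]
 [0.6458 0.2889 0.016 ]
 [0.6373 0.09   0.016 ]
 [0.5679 0.0915 0.016 ]] [[0.6065 0.1892 0.016 ]]
handle 323 [249.0155 190.6749] [[0.6048 0.1883 0.05  ]]
```

View pics/c0.png

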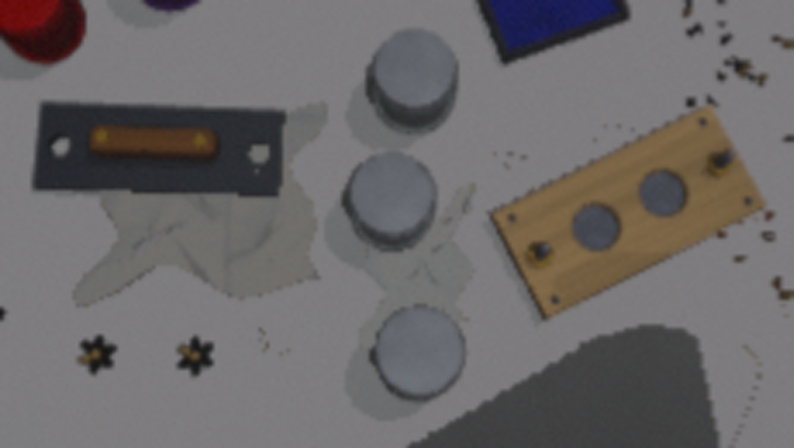

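Run:
```python
from h import *
np.set_printoptions(precision=4,suppress=True)
im=cv2.imread('pics/top0.png'); H,S,V=cv2.split(cv2.cvtColor(im,cv2.COLOR_BGR2HSV))
for a,c,m in blobs((V<90)|(S>50),25,(220,240,275,265)): print('flower',a,c,plane('top',[c],0.007)[0])
jm=[m for a,c,m in blobs((S>70)&(H<25),500,(340,170,440,250))][0]
P=[]
for a,c,m in blobs((S<60)&(V<100),60,(365,195,412,230)):
    e=cv2.minEnclosingCircle(np.argwhere(m)[:,::-1].astype(np.float32)); print('pocket',a,c,e,plane('top',[c],.018)[0]); P.append(plane('top',[c],.018)[0])
P=np.array(P);d=P[1]-P[0];print('jig centre',P.mean(0),'yaw of y axis line',np.degrees(np.arctan2(d[1],d[0])),np.linalg.norm(d))
Q=[]
for a,c,m in blobs(V>85,15,(216,185,228,198))+blobs(V>85,15,(274,187,285,200)):
    print('hole',a,c,plane('top',[c],.011)[0]);Q.append(plane('top',[c],.011)[0])
if len(Q)==2:
    Q=np.array(Q);d=Q[1]-Q[0];print('plate',Q.mean(0),np.degrees(np.arctan2(d[1],d[0])),np.linalg.norm(d))
for n,(x,y,z) in {'j1':(324,171,.082),'j2':(318,206,.09),'j3':(326,250,.084)}.items(): print(n,plane('top',[(x,y)],z)[0])
jc=jm; cnt=max(cv2.findContours(jm,0,1)[0],key=cv2.contourArea);r=cv2.minAreaRect(cnt);b=plane('top',cv2.boxPoints(r),.022)
print('jigbox',b[:,:2],b.mean(0),[np.degrees(np.arctan2(*(b[(i+1)%4]-b[i])[1::-1])) for i in range(4)])
print('pin zoom px', project('top',[[.58,-.25,.062],[.51,-.105,.062]]))
```

```text
flower 81 [232.7407 252.2346] [0.4457 0.2345 0.007 ]
flower 84 [261.3095 252.7619] [0.4439 0.1577 0.007 ]
pocket 133 [396.3534 205.7218] ((396.3571472167969, 205.64285278320312), 6.566094875335693) [ 0.5677 -0.2081  0.018 ]
pocket 137 [377.0365 215.5328] ((377.1202392578125, 215.5253143310547), 6.620891571044922) [ 0.541  -0.1544  0.018 ]
jig centre [ 0.5544 -0.1813  0.018 ] yaw of y axis line 116.39678286733944 0.05996018798103218
hole 19 [222.3684 192.    ] [0.6108 0.2693 0.011 ]
hole 25 [279.8  193.92] [0.6043 0.1102 0.011 ]
plate [0.6076 0.1897 0.011 ] -92.34024499162346 0.15923614150901483
j1 [ 0.6485 -0.0112  0.082 ]
j2 [0.5543 0.005  0.09  ]
j3 [ 0.4441 -0.0142  0.084 ]
jigbox [[ 0.5504 -0.073 ]
 [ 0.6405 -0.2513]
 [ 0.5533 -0.2893]
 [ 0.4664 -0.1133]] [ 0.5527 -0.1817  0.022 ] [np.float64(-63.18956769983758), np.float64(-156.45273118164567), np.float64(116.25266572640378), np.float64(25.635548690864606)]
pin zoom px [[415.3279 197.7585]
 [360.8407 224.6929]]
```

```bash
cat >> h.py <<'E'
def go(x,y,z,phi):
    s=manip.sense(); r=R.from_quat(s['tool_rot']); p=np.array(s['tcp_pos'])
    t=r.as_matrix(); ph=np.degrees(np.arctan2(t[1,0],t[0,0]))
    d=r.inv().apply(np.array([x,y,z])-p)/.03; w=(-(phi-ph)+180)%360-180
    print('t %.2f at'%s['t'],np.round(p,4),'phi %.2f'%ph,'tilt %.4f'%np.arccos(-t[2,2]),'gap',round(s['finger_gap'],3),'units',np.round(d,3),'yaw',round(w/8,3))
E
python3 - <<'E'
from h import *
go(.45,-.2,.2,116.4)
E
```

```text
t 0.10 at [ 0.2088 -0.5884  0.2304] phi 19.53 tilt 0.0020 gap 1.003 units [11.905 -9.513  1.036] yaw -12.109
```

Request:
{"op": "drive_tool", "data": {
  "motion": [
    [[85, 11.9, -9.5, 1.0, -12.1], [85, 11.9, -9.5, 1.0, -12.1], [85, 11.9, -9.5, 1.0, -12.1], [85, 11.9, -9.5, 1.0, -12.1], [85, 11.9, -9.5, 1.0, -12.1], [85, 11.9, -9.5, 1.0, -12.1], [85, 11.9, -9.5, 1.0, -12.1], [85, 11.9, -9.5, 1.0, -12.1], [85, 11.9, -9.5, 1.0, -12.1], [85, 11.9, -9.5, 1.0, -12.1]]
  ]
}}

```text
t: 1.1
tcp_pos: [0.4512, -0.196, 0.2007]
tool_rot: [0.601, 0.799, 0.001, -0.001]
force: [-0.4, -0.1, -0.5]
finger_gap: 0.992
gripper_force: 0.0
```

```bash
python3 -c "
from h import *
go(.4439,.1577,.12,116.4)"
```

```text
t 1.10 at [ 0.4512 -0.196   0.2007] phi 106.15 tilt 0.0030 gap 0.992 units [11.384  3.048  2.722] yaw -1.281
```

Request:
{"op": "drive_tool", "data": {
  "motion": [
    [[60, 11.4, 3.05, 1.5, -1.28], [60, 11.4, 3.05, 1.5, -1.28], [60, 11.4, 3.05, 1.5, -1.28], [60, 11.4, 3.05, 1.5, -1.28], [60, 11.4, 3.05, 2.0, -1.28], [60, 11.4, 3.05, 2.7, -1.28], [60, 11.4, 3.05, 2.7, -1.28], [60, 11.4, 3.05, 2.7, -1.28], [60, 11.4, 3.05, 2.7, -1.28], [60, 11.4, 3.05, 2.7, -1.28]]
  ]
}}

```text
t: 2.1
tcp_pos: [0.4469, 0.1529, 0.1202]
tool_rot: [0.532, 0.847, -0.0, -0.0]
force: [-0.0, 0.4, 0.7]
finger_gap: 0.7
gripper_force: 0.0
```

```bash
python3 -c "
from h import *
go(.4439,.1577,.003,116.4)"
```

```text
t 2.10 at [0.4469 0.1529 0.1202] phi 115.78 tilt 0.0007 gap 0.7 units [ 0.188 -0.019  3.905] yaw -0.078
```

Request:
{"op": "drive_tool", "data": {
  "motion": [
    [[60, 0, 0, 1.0, 0], [60, 0, 0, 2.0, 0], [60, 0, 0, 2.6, 0], [60, 0, 0, 2.6, 0], [60, 0, 0, 2.6, 0]]
  ]
}}

```text
t: 2.6
tcp_pos: [0.4477, 0.1518, 0.0428]
tool_rot: [0.533, 0.846, 0.0, 0.0]
force: [-0.3, 0.2, 0.7]
finger_gap: 0.698
gripper_force: 0.0
```

```bash
python3 -c "
from h import *
go(.4439,.1577,.003,116.4)"
```

```text
t 2.60 at [0.4477 0.1518 0.0428] phi 115.60 tilt 0.0004 gap 0.698 units [ 0.231 -0.031  1.326] yaw -0.1
```

Request:
{"op": "drive_tool", "data": {
  "motion": [
    [[60, 0.23, -0.03, 0, -0.1], [60, 0.23, -0.03, 0.5, -0.1], [60, 0.23, -0.03, 1.0, -0.1], [60, 0.23, -0.03, 1.32, -0.1], [60, 0.23, -0.03, 1.32, -0.1], [60, 0.23, -0.03, 1.32, -0.1]]
  ]
}}

```text
t: 3.2
tcp_pos: [0.4435, 0.1589, 0.0032]
tool_rot: [0.526, 0.85, 0.0, 0.0]
force: [-0.7, 0.4, 0.6]
finger_gap: 0.703
gripper_force: 0.0
```

```bash
python3 -c "
from h import *
go(.4439,.1577,.003,116.4)
im=manip.snapshot('side'); o=project('side',[[.444,.158,.01]])[0].astype(int); print(o)
cv2.imwrite('pics/s1.png',cv2.resize(im[o[1]-50:o[1]+40,o[0]-60:o[0]+60,::-1],None,fx=5,fy=5,interpolation=cv2.INTER_CUBIC))"
```

```text
t 3.20 at [0.4435 0.1589 0.0032] phi 116.52 tilt 0.0006 gap 0.703 units [-0.041 -0.006  0.007] yaw 0.015
[371 255]
```

View pics/s1.png

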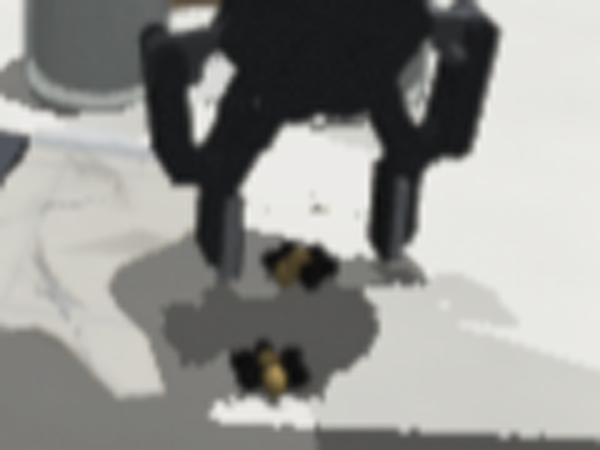

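The fingers stand either side of the flower (side crop at about (300,265)), tips just above the table. Closing.

Request:
{"op": "drive_tool", "data": {
  "motion": [
    [[20, 0, 0, 0, 0], [20, 0, 0, 0, 0], [20, 0, 0, 0, 0], [20, 0, 0, 0, 0], [20, 0, 0, 0, 0], [20, 0, 0, 0, 0], [20, 0, 0, 0, 0]]
  ],
  "squeeze": 25
}}

```text
t: 3.95
tcp_pos: [0.4436, 0.1588, 0.0033]
tool_rot: [0.526, 0.85, 0.0, 0.0]
force: [0.0, 0.3, 5.3]
finger_gap: 0.322
gripper_force: 24.4
```

Request:
{"op": "drive_tool", "data": {
  "motion": [
    [[20, 0, 0, -0.5, 0], [20, 0, 0, -1.5, 0], [20, 0, 0, -2.5, 0], [20, 0, 0, -3.5, 0], [20, 0, 0, -4.5, 0], [20, 0, 0, -5, 0], [20, 0, 0, -5, 0], [20, 0, 0, -5, 0]]
  ]
}}

```text
t: 4.75
tcp_pos: [0.443, 0.1587, 0.1525]
tool_rot: [0.526, 0.85, -0.0, -0.0]
force: [0.0, -0.6, -0.0]
finger_gap: 0.325
gripper_force: 24.7
```

```bash
python3 -c "
from h import *
go(.541,-.1544,.12,116.4)
print(manip.sense()['force'])
im=manip.snapshot('side'); o=project('side',[[.444,.158,.155]])[0].astype(int); print(o)
cv2.imwrite('pics/s2.png',cv2.resize(im[o[1]-40:o[1]+40,o[0]-45:o[0]+45,::-1],None,fx=7,fy=7,interpolation=cv2.INTER_CUBIC))"
```

```text
t 4.75 at [0.443  0.1587 0.1525] phi 116.51 tilt 0.0000 gap 0.325 units [-10.798  -1.733   1.084] yaw 0.013
[ 0.04757425 -0.58792209 -0.00696369]
[376 187]
```

View pics/s2.png

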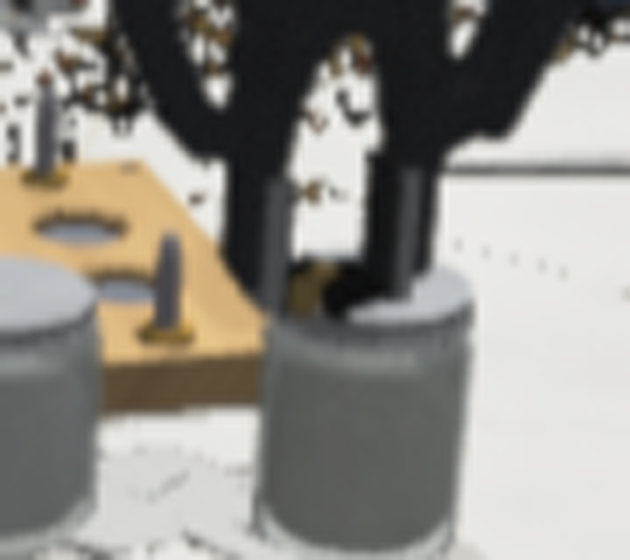

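Request:
{"op": "drive_tool", "data": {
  "motion": [
    [[20, -1.0, -0.16, 0, 0], [20, -2.4, -0.39, 0, 0], [20, -3.8, -0.61, 0, 0], [20, -5.2, -0.84, 0, 0], [20, -6.6, -1.06, 0, 0], [20, -8.0, -1.29, 0, 0], [20, -9.4, -1.51, 0, 0], [20, -10.76, -1.73, 0.5, 0], [20, -10.76, -1.73, 1, 0], [20, -10.76, -1.73, 1.5, 0]]
  ]
}}

```text
t: 5.8
tcp_pos: [0.5403, -0.1547, 0.1052]
tool_rot: [0.527, 0.85, -0.0, -0.001]
force: [-1.3, 0.5, 0.1]
finger_gap: 0.322
gripper_force: 24.7
```

Request:
{"op": "drive_tool", "data": {
  "motion": [
    [[20, 0, 0, 0.5, 0], [20, 0, 0, 1.0, 0], [20, 0, 0, 1.5, 0], [20, 0, 0, 1.7, 0], [20, 0, 0, 1.7, 0], [20, 0, 0, 1.7, 0]]
  ]
}}

```text
t: 6.4
tcp_pos: [0.5408, -0.1532, 0.0563]
tool_rot: [0.526, 0.85, -0.0, -0.0]
force: [-0.6, -0.2, 0.2]
finger_gap: 0.322
gripper_force: 24.7
```

```bash
python3 -c "
from h import *
go(.5405,-.1534,.026,116.4);print(manip.sense()['force'])
im=manip.snapshot('side'); o=project('side',[[.541,-.1544,.03]])[0].astype(int); print(o)
cv2.imwrite('pics/s3.png',cv2.resize(im[o[1]-35:o[1]+25,o[0]-40:o[0]+40,::-1],None,fx=8,fy=8,interpolation=cv2.INTER_CUBIC))"
```

```text
t 6.40 at [ 0.5408 -0.1532  0.0563] phi 116.51 tilt 0.0009 gap 0.322 units [-0.003 -0.011  1.011] yaw 0.014
[-0.55372422 -0.2085229   0.23088958]
[349 184]
```

View pics/s3.png

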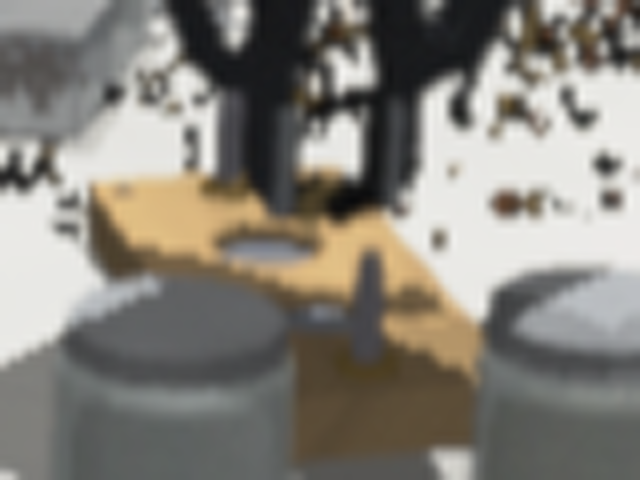

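Request:
{"op": "drive_tool", "data": {
  "motion": [
    [[20, 0, 0, 0.4, 0], [20, 0, 0, 0.8, 0], [20, 0, 0, 1.0, 0], [20, 0, 0, 1.07, 0], [20, 0, 0, 1.07, 0]]
  ]
}}

```text
t: 6.95
tcp_pos: [0.5406, -0.1531, 0.024]
tool_rot: [0.526, 0.85, -0.0, -0.001]
force: [0.3, -0.2, -0.2]
finger_gap: 0.319
gripper_force: 24.7
```

Request:
{"op": "drive_tool", "data": {
  "motion": [
    [[20, 0, 0, 0.04, 0], [20, 0, 0, 0.07, 0], [20, 0, 0, 0.07, 0]]
  ]
}}

```text
t: 7.25
tcp_pos: [0.541, -0.1533, 0.0227]
tool_rot: [0.526, 0.85, 0.0, 0.0]
force: [-0.4, -0.8, -1.1]
finger_gap: 0.322
gripper_force: 24.7
```

Request:
{"op": "drive_tool", "data": {
  "motion": [
    [[20, 0, 0, 0.03, 0], [20, 0, 0, 0.05, 0], [20, 0, 0, 0.05, 0]]
  ]
}}

```text
t: 7.55
tcp_pos: [0.5412, -0.1534, 0.0219]
tool_rot: [0.526, 0.85, 0.0, 0.0]
force: [-0.9, 0.8, 4.5]
finger_gap: 0.322
gripper_force: 27.5
```

Request:
{"op": "drive_tool", "data": {
  "motion": [
    [[20, 0, 0, -0.03, 0], [40, 0, 0, -0.03, 0], [45, 0, 0, -0.03, 0], [50, 0, 0, -0.03, 0], [50, 0, 0, -0.03, 0], [50, 0, 0, -1.0, 0], [50, 0, 0, -2.5, 0], [50, 0, 0, -4.0, 0], [50, 0, 0, -4.0, 0]]
  ]
}}

```text
t: 8.45
tcp_pos: [0.5449, -0.1551, 0.1468]
tool_rot: [0.526, 0.85, 0.001, 0.006]
force: [1.7, -1.0, 0.3]
finger_gap: 0.586
gripper_force: 0.0
```

```bash
python3 -c "
from h import *
go(.4457,.2345,.15,116.4)"
```

```text
t 8.45 at [ 0.5449 -0.1551  0.1468] phi 116.52 tilt 0.0128 gap 0.586 units [13.094  2.843 -0.22 ] yaw 0.015
```

Request:
{"op": "drive_tool", "data": {
  "motion": [
    [[60, 1.5, 0.3, 0, 0], [60, 3.0, 0.65, 0, 0], [60, 4.5, 1.0, 0, 0], [60, 6.0, 1.3, 0, 0], [60, 7.5, 1.6, 0, 0], [60, 9.0, 1.95, 0, 0], [60, 10.5, 2.3, 0, 0], [60, 12.0, 2.6, 0, 0], [60, 13.1, 2.84, 0, 0], [60, 13.1, 2.84, 0, 0]]
  ]
}}

```text
t: 9.45
tcp_pos: [0.4397, 0.2397, 0.1403]
tool_rot: [0.524, 0.852, -0.0, -0.001]
force: [0.5, 0.0, -0.2]
finger_gap: 0.704
gripper_force: 0.0
```

Request:
{"op": "drive_tool", "data": {
  "motion": [
    [[60, 0, 0, 1.0, 0], [60, 0, 0, 2.0, 0], [60, 0, 0, 3.0, 0], [60, 0, 0, 3.5, 0], [60, 0, 0, 3.5, 0], [60, 0, 0, 3.5, 0]]
  ]
}}

```text
t: 10.05
tcp_pos: [0.4418, 0.2357, 0.0357]
tool_rot: [0.526, 0.85, -0.0, -0.0]
force: [0.9, 0.7, 0.0]
finger_gap: 0.704
gripper_force: 0.0
```

```bash
python3 -c "
from h import *
go(.4457,.2345,.004,116.4)
im=manip.snapshot('top');cv2.imwrite('pics/t2.png',im[:,:,::-1])
cv2.imwrite('pics/t2c.png',cv2.resize(im[150:280,205:435,::-1],None,fx=3.45,fy=3.45,interpolation=cv2.INTER_CUBIC))"
```

```text
t 10.05 at [0.4418 0.2357 0.0357] phi 116.46 tilt 0.0011 gap 0.704 units [-0.095  0.099  1.057] yaw 0.008
```

View pics/t2c.png

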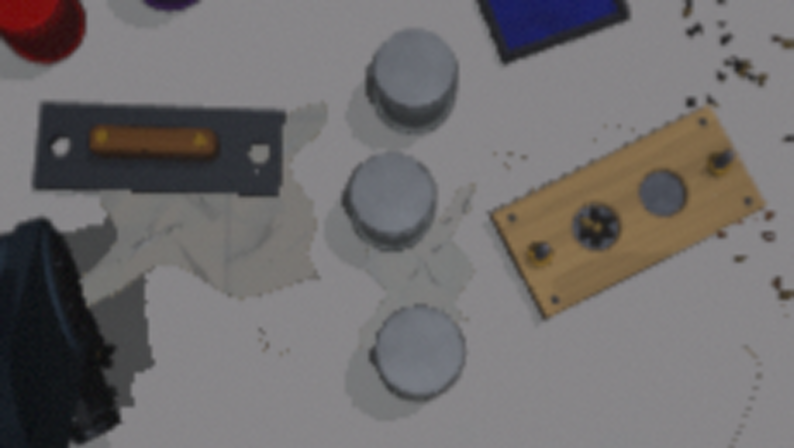

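The first flower sits centred in its pocket, at crop (597,227), and the jars haven't moved. Now the second flower.

Request:
{"op": "drive_tool", "data": {
  "motion": [
    [[60, -0.09, 0.1, 0, 0], [60, -0.09, 0.1, 0.5, 0], [60, -0.09, 0.1, 0.8, 0], [60, -0.09, 0.1, 1.04, 0], [60, -0.09, 0.1, 1.04, 0], [60, -0.09, 0.1, 1.04, 0]]
  ]
}}

```text
t: 10.7
tcp_pos: [0.4457, 0.2354, 0.0049]
tool_rot: [0.526, 0.85, -0.0, -0.0]
force: [0.1, 0.0, 1.0]
finger_gap: 0.703
gripper_force: 0.0
```

Request:
{"op": "drive_tool", "data": {
  "motion": [
    [[20, 0, 0, 0, 0], [20, 0, 0, 0, 0], [20, 0, 0, 0, 0], [20, 0, 0, 0, 0], [20, 0, 0, 0, 0], [20, 0, 0, 0, 0], [20, 0, 0, 0, 0]]
  ]
}}

```text
t: 11.4
tcp_pos: [0.4458, 0.2355, 0.0053]
tool_rot: [0.526, 0.85, 0.0, 0.0]
force: [-0.1, 0.4, 5.8]
finger_gap: 0.321
gripper_force: 24.6
```

Request:
{"op": "drive_tool", "data": {
  "motion": [
    [[20, 0, 0, -0.5, 0], [20, 0, 0, -1.5, 0], [20, 0, 0, -2.5, 0], [20, 0, 0, -3.5, 0], [20, 0, 0, -4.5, 0], [20, 0, 0, -5, 0], [20, 0, 0, -5, 0], [20, 0, 0, -5, 0]]
  ]
}}

```text
t: 12.2
tcp_pos: [0.4453, 0.2353, 0.1545]
tool_rot: [0.526, 0.85, -0.0, -0.0]
force: [0.1, 0.1, 0.2]
finger_gap: 0.318
gripper_force: 24.7
```

```bash
python3 -c "
from h import *
go(.5677,-.2081,.15,116.4)"
```

```text
t 12.20 at [0.4453 0.2353 0.1545] phi 116.51 tilt 0.0003 gap 0.318 units [-15.046  -2.945   0.149] yaw 0.014
```

Request:
{"op": "drive_tool", "data": {
  "motion": [
    [[20, -1.5, -0.29, 0, 0], [20, -3.0, -0.59, 0, 0], [20, -4.5, -0.88, 0, 0], [20, -6.0, -1.18, 0, 0], [20, -7.5, -1.47, 0, 0], [20, -9.0, -1.76, 0, 0], [20, -10.5, -2.06, 0, 0], [20, -12.0, -2.35, 0, 0], [20, -13.5, -2.64, 0, 0], [20, -15.02, -2.94, 0, 0]]
  ]
}}

```text
t: 13.2
tcp_pos: [0.5669, -0.2086, 0.1525]
tool_rot: [0.526, 0.85, 0.0, -0.002]
force: [0.8, 0.1, -0.0]
finger_gap: 0.323
gripper_force: 24.7
```

Request:
{"op": "drive_tool", "data": {
  "motion": [
    [[20, 0, 0, 0, 0], [20, 0, 0, 1.0, 0], [20, 0, 0, 2.0, 0], [20, 0, 0, 3.0, 0], [20, 0, 0, 3.3, 0], [20, 0, 0, 3.3, 0], [20, 0, 0, 3.3, 0]]
  ]
}}

```text
t: 13.9
tcp_pos: [0.5681, -0.2071, 0.056]
tool_rot: [0.526, 0.85, 0.0, 0.0]
force: [-0.2, -0.7, 0.2]
finger_gap: 0.316
gripper_force: 24.7
```

```bash
python3 -c "
from h import *
go(.5673,-.2073,.0245,116.4)"
```

```text
t 13.90 at [ 0.5681 -0.2071  0.056 ] phi 116.53 tilt 0.0002 gap 0.316 units [ 0.006 -0.028  1.05 ] yaw 0.016
```

Request:
{"op": "drive_tool", "data": {
  "motion": [
    [[20, 0, -0.02, 0.4, 0], [20, 0, -0.02, 0.8, 0], [20, 0, -0.02, 1.0, 0], [20, 0, -0.02, 1.1, 0], [20, 0, -0.02, 1.1, 0], [20, 0, -0.02, 1.1, 0]]
  ]
}}

```text
t: 14.5
tcp_pos: [0.5675, -0.2076, 0.0229]
tool_rot: [0.526, 0.85, 0.0, 0.0]
force: [0.7, -0.4, -0.3]
finger_gap: 0.321
gripper_force: 24.8
```

Request:
{"op": "drive_tool", "data": {
  "motion": [
    [[40, 0, 0, 0, 0], [45, 0, 0, 0, 0], [50, 0, 0, 0, 0], [50, 0, 0, 0, 0], [50, 0, 0, -1.0, 0], [50, 0, 0, -2.5, 0], [50, 0, 0, -4.0, 0], [50, 0, 0, -5.0, 0], [50, 0, 0, -5.0, 0], [50, 0, 0, -5.0, 0]]
  ]
}}

```text
t: 15.5
tcp_pos: [0.5673, -0.2075, 0.1735]
tool_rot: [0.526, 0.85, 0.0, 0.001]
force: [-0.1, -0.4, -0.4]
finger_gap: 0.585
gripper_force: 0.0
```

```bash
python3 -c "
from h import *
go(.6075,.1897,.17,87.7)"
```

```text
t 15.50 at [ 0.5673 -0.2075  0.1735] phi 116.51 tilt 0.0013 gap 0.585 units [11.25   7.108  0.108] yaw 3.602
```

Request:
{"op": "drive_tool", "data": {
  "motion": [
    [[60, 1.1, 0.71, 0, 0.4], [60, 2.3, 1.42, 0, 0.8], [60, 3.4, 2.13, 0, 1.2], [60, 4.5, 2.84, 0, 1.6], [60, 5.6, 3.55, 0, 2.0], [60, 6.8, 4.27, 0, 2.4], [60, 7.9, 5.0, 0, 2.8], [60, 9.0, 5.7, 0, 3.2], [60, 10.1, 6.4, 0, 3.6], [60, 11.25, 7.11, 0, 3.6]]
  ]
}}

```text
t: 16.5
tcp_pos: [0.606, 0.191, 0.1701]
tool_rot: [0.721, 0.692, -0.002, -0.001]
force: [1.1, -0.1, -0.3]
finger_gap: 0.707
gripper_force: 0.0
```

Request:
{"op": "drive_tool", "data": {
  "motion": [
    [[60, 0, 0, 0.0, 0], [60, 0, 0, 1.0, 0], [60, 0, 0, 2.0, 0], [60, 0, 0, 3, 0], [60, 0, 0, 3, 0], [60, 0, 0, 3, 0]]
  ]
}}

```text
t: 17.1
tcp_pos: [0.6064, 0.189, 0.0813]
tool_rot: [0.721, 0.693, -0.002, -0.001]
force: [-0.1, 0.1, 0.7]
finger_gap: 0.702
gripper_force: 0.0
```

```bash
python3 -c "
from h import *
go(.607,.1895,.022,87.7)
im=manip.snapshot('top');cv2.imwrite('pics/t3.png',im[:,:,::-1])
cv2.imwrite('pics/t3c.png',cv2.resize(im[150:280,205:435,::-1],None,fx=3.45,fy=3.45,interpolation=cv2.INTER_CUBIC))"
```

```text
t 17.10 at [0.6064 0.189  0.0813] phi 87.68 tilt 0.0039 gap 0.702 units [0.018 0.027 1.977] yaw -0.002
```

View pics/t3c.png

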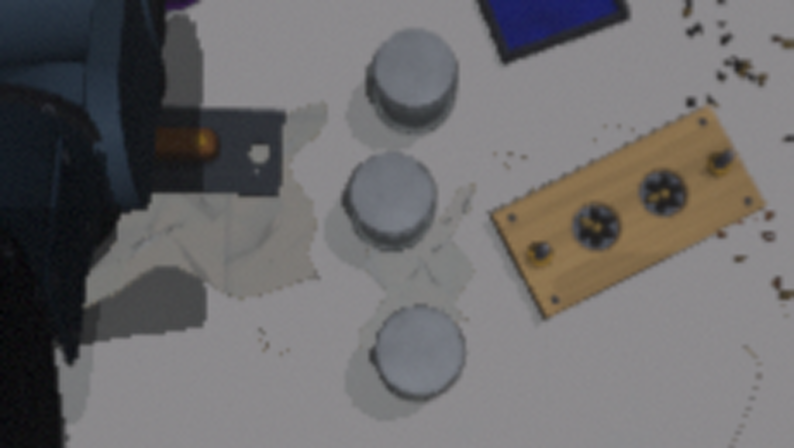

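Both flowers lie in the pockets, at crop (597,227) and (662,193). Lowering onto the handle.

Request:
{"op": "drive_tool", "data": {
  "motion": [
    [[60, 0.02, 0.03, 0.6, 0], [60, 0.02, 0.03, 1.2, 0], [60, 0.02, 0.03, 1.7, 0], [60, 0.02, 0.03, 1.95, 0], [60, 0.02, 0.03, 1.95, 0], [60, 0.02, 0.03, 1.95, 0]]
  ]
}}

```text
t: 17.75
tcp_pos: [0.609, 0.1903, 0.0249]
tool_rot: [0.721, 0.693, 0.0, 0.0]
force: [-0.1, -0.1, -0.4]
finger_gap: 0.705
gripper_force: 0.0
```

Request:
{"op": "drive_tool", "data": {
  "motion": [
    [[10, 0, 0, 0, 0], [10, 0, 0, 0, 0], [10, 0, 0, 0, 0], [10, 0, 0, 0, 0], [10, 0, 0, 0, 0], [10, 0, 0, 0, 0], [10, 0, 0, 0, 0], [10, 0, 0, 0, 0]]
  ],
  "squeeze": 70
}}

```text
t: 18.55
tcp_pos: [0.6089, 0.1904, 0.0252]
tool_rot: [0.721, 0.693, 0.001, 0.0]
force: [-0.5, -0.0, 6.2]
finger_gap: 0.244
gripper_force: 70.7
```

```bash
python3 -c "
from h import *
go(.607,.1895,.022,87.7)"
```

```text
t 18.55 at [0.6089 0.1904 0.0252] phi 87.71 tilt 0.0012 gap 0.244 units [-0.032 -0.063  0.106] yaw 0.001
```

Request:
{"op": "drive_tool", "data": {
  "motion": [
    [[10, 0, 0, -0.2, 0], [10, 0, 0, -0.6, 0], [10, 0, 0, -1.2, 0], [10, 0, 0, -2.0, 0], [10, 0, 0, -2.8, 0], [10, 0, 0, -3.6, 0], [10, 0, 0, -4.4, 0], [10, 0, 0, -4.8, 0], [10, 0, 0, -5.0, 0], [10, 0, 0, -5.0, 0]]
  ]
}}

```text
t: 19.55
tcp_pos: [0.6085, 0.1903, 0.1747]
tool_rot: [0.721, 0.693, 0.0, 0.0]
force: [0.2, 0.3, -3.3]
finger_gap: 0.241
gripper_force: 69.7
```

```bash
python3 -c "
from h import *
np.set_printoptions(precision=4,suppress=True)
go(.5544,-.1813,.175,116.4); print(manip.sense()['force'],manip.sense()['ft_torque'])
im=manip.snapshot('side')
cv2.imwrite('pics/s4.png',cv2.resize(im[90:290,190:470,::-1],None,fx=2.8,fy=2.8,interpolation=cv2.INTER_CUBIC))"
```

```text
t 19.55 at [0.6085 0.1903 0.1747] phi 87.71 tilt 0.0006 gap 0.241 units [-12.448  -1.305  -0.013] yaw -3.587
[ 0.2485  0.3152 -3.2718] [-0.0039  0.0209 -0.0001]
```

View pics/s4.png

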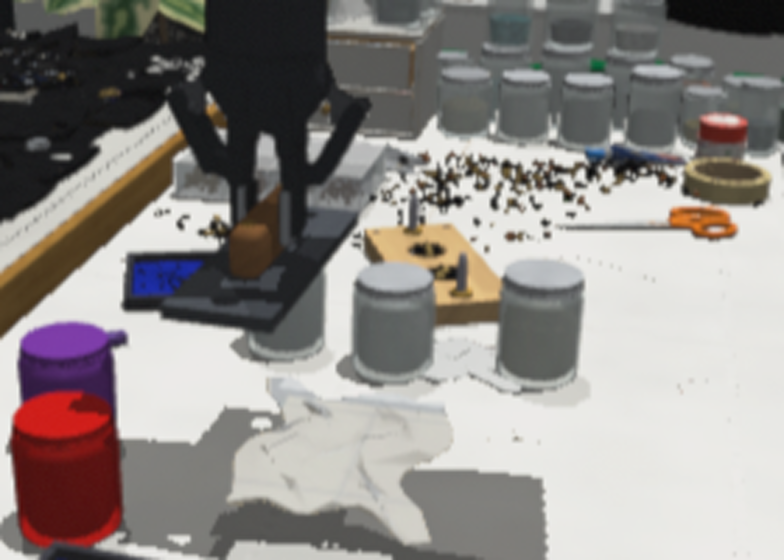

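Request:
{"op": "drive_tool", "data": {
  "motion": [
    [[10, -0.4, -0.04, 0, -0.1], [10, -1.1, -0.12, 0, -0.3], [10, -2.0, -0.21, 0, -0.6], [10, -2.9, -0.3, 0, -0.9], [10, -3.8, -0.4, 0, -1.2], [10, -4.7, -0.49, 0, -1.5], [10, -5.6, -0.59, 0, -1.8], [10, -6.5, -0.68, 0, -2.1], [10, -7.2, -0.75, 0, -2.3], [10, -7.6, -0.8, 0, -2.4]]
  ]
}}

```text
t: 20.6
tcp_pos: [0.5742, -0.0382, 0.1727]
tool_rot: [0.596, 0.803, -0.001, -0.001]
force: [0.4, 0.0, -3.0]
finger_gap: 0.241
gripper_force: 69.7
```

```bash
python3 -c "
from h import *
go(.5544,-.1813,.175,116.4)"
```

```text
t 20.60 at [ 0.5742 -0.0382  0.1727] phi 106.86 tilt 0.0031 gap 0.241 units [-4.372 -2.016 -0.076] yaw -1.192
```

Request:
{"op": "drive_tool", "data": {
  "motion": [
    [[10, -0.4, -0.2, 0, -0.1], [10, -1.1, -0.5, 0, -0.3], [10, -1.9, -0.87, 0, -0.5], [10, -2.7, -1.24, 0, -0.75], [10, -3.4, -1.56, 0, -0.95], [10, -4.0, -1.84, 0, -1.1], [10, -4.35, -2.0, 0, -1.19], [10, -4.35, -2.0, 0, -1.19], [10, -4.35, -2.0, 0, -1.19], [10, -4.35, -2.0, 0, -1.19]]
  ]
}}

```text
t: 21.6
tcp_pos: [0.5555, -0.1778, 0.1736]
tool_rot: [0.527, 0.85, 0.0, -0.001]
force: [-0.3, 0.3, -3.1]
finger_gap: 0.243
gripper_force: 69.7
```

```bash
python3 -c "
from h import *
go(.5544,-.1813,.175,116.4)
im=manip.snapshot('top');cv2.imwrite('pics/t5.png',im[:,:,::-1])
cv2.imwrite('pics/t5c.png',cv2.resize(im[140:270,300:460,::-1],None,fx=4.5,fy=4.5,interpolation=cv2.INTER_CUBIC))"
```

```text
t 21.60 at [ 0.5555 -0.1778  0.1736] phi 116.45 tilt 0.0019 gap 0.243 units [-0.087 -0.084 -0.046] yaw 0.007
```

View pics/t5c.png

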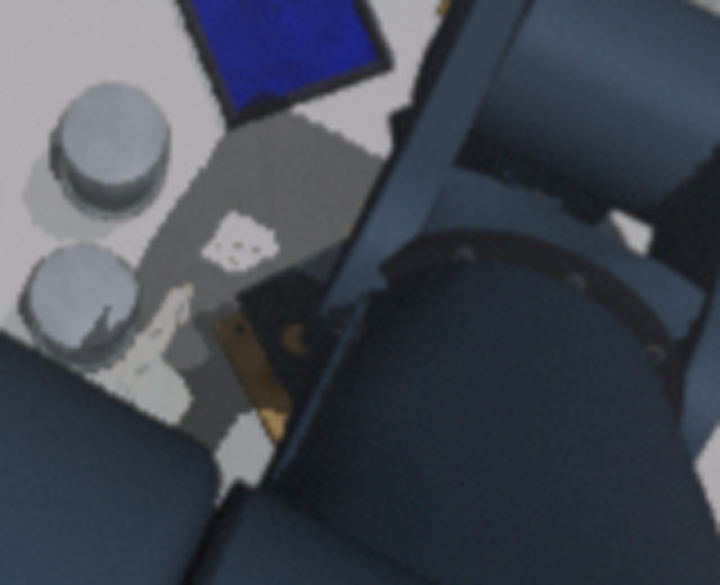

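Request:
{"op": "drive_tool", "data": {
  "motion": [
    [[10, -0.03, -0.04, 0.2, 0], [10, -0.06, -0.08, 0.6, 0], [10, -0.06, -0.08, 1.1, 0], [10, -0.06, -0.08, 1.6, 0], [10, -0.06, -0.08, 2.0, 0], [10, -0.06, -0.08, 2.3, 0], [10, -0.06, -0.08, 2.4, 0], [10, -0.06, -0.08, 2.4, 0], [10, -0.06, -0.08, 2.4, 0]]
  ]
}}

```text
t: 22.55
tcp_pos: [0.555, -0.1818, 0.1027]
tool_rot: [0.527, 0.85, 0.0, 0.001]
force: [-0.0, -0.0, -3.4]
finger_gap: 0.245
gripper_force: 69.7
```

```bash
python3 -c "
from h import *
go(.5537,-.1806,.098,116.4)
s=manip.sense()
im=manip.snapshot('top');cv2.imwrite('pics/t6.png',im[:,:,::-1])
im2=manip.snapshot('side');cv2.imwrite('pics/s6.png',im2[:,:,::-1])
pins=[[.5541+k*.0356,-.1815-k*.0717,.062] for k in(-1,1)]
print('pins',project('top',pins),project('side',pins))
h=[[.5537+k*.0356,-.1806-k*.0717,.098-.0252+.016] for k in(-1,1)]
print('hole tops',project('top',h),project('side',h))
a=cv2.resize(im[185:255,320:400,::-1],None,fx=5,fy=5,interpolation=cv2.INTER_CUBIC)
b=cv2.resize(im2[120:190,300:380,::-1],None,fx=5,fy=5,interpolation=cv2.INTER_CUBIC)
cv2.imwrite('pics/ts6.png',np.hstack([a,b]))"
```

```text
t 22.55 at [ 0.555  -0.1818  0.1027] phi 116.43 tilt 0.0011 gap 0.245 units [ 0.055 -0.021  0.157] yaw 0.004
pins [[362.60117894 221.41058998]
 [416.31503389 194.13886311]] [[356.09358089 179.51280468]
 [338.36263665 158.5749207 ]]
hole tops [[363.42525005 219.93970606]
 [418.54573837 191.96926227]] [[356.75493199 169.37460507]
 [338.79094029 149.3510749 ]]
```

View pics/ts6.png

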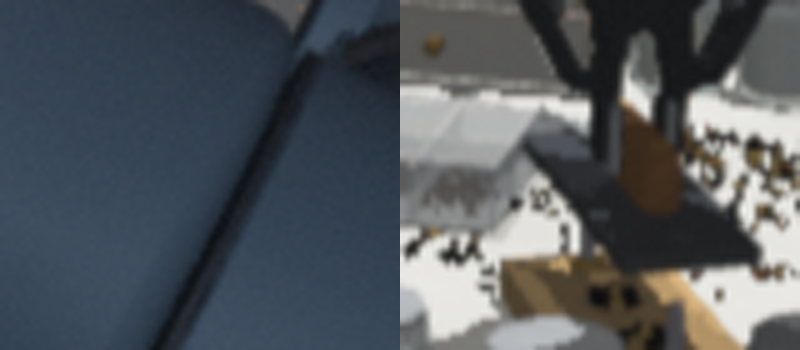

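Run:
```python
from h import *
np.set_printoptions(precision=2,suppress=True,linewidth=220)
u=np.array([np.cos(np.radians(116.45)),np.sin(np.radians(116.45)),0]); v=np.array([u[1],-u[0],0]); v=-v if v[0]<0 else v
# side: predicted plate near-end corners for current TCP, offset o along u
def corners(t,o): 
    c=np.array([t[0],t[1],t[2]-.0252])+o*u
    return [c+.098*u-.035*v+[0,0,.006],c+.098*u+.035*v+[0,0,.006],c+.098*u-.035*v+[0,0,.016],c+.098*u+.035*v+[0,0,.016]]
T=(.555,-.1818,.1027)
for o in(0,-.001): print('pred corners',o,project('side',corners(T,o)).ravel())
im=cv2.imread('pics/s6.png').max(2); print('rows166-178 x338-376'); print(im[164:178,338:376])
print('pin region rows 176-192, x349-362'); print(im[174:190,348:362])
t=cv2.imread('pics/t5.png'); T5=np.array([.5555,-.1778,.1736-.0252])
print('t5 hole pred top,bottom',project('top',[T5-.001*u+.08*u+[0,0,.016],T5-.001*u+.08*u+[0,0,.006]]).ravel(),'end corners',project('top',corners((.5555,-.1778,.1736),-.001)[2:]).ravel()); print(t[206:222,356:376].max(2)); print((t[206:222,356:376,2].astype(int)-t[206:222,356:376,0]))
```

```text
pred corners 0 [372.29 172.81 344.51 174.76 372.56 168.92 344.68 170.82]
pred corners -0.001 [372.15 172.66 344.39 174.61 372.42 168.78 344.56 170.68]
rows166-178 x338-376
[[ 41  41  43  39  34  34  35  34  35  35  35  35  34  34  34  34  35  34  35  34  36  35  35  35  35  36  36  38  37  66 145 218 189 154 183 181 168 128]
 [ 38  38  41  36  36  35  35  35  34  35  35  35  33  34  34  34  34  35  34  35  35  35  33  34  35  36  35  36  37  60 123 178 133 167 224 227 222 182]
 [ 39  35  38  38  40  35  34  35  34  34  35  34  34  34  35  35  35  36  36  35  35  35  34  35  35  35  34  35  36  40  69 111 128 191 227 229 229 223]
 [ 51  36  35  40  44  36  35  34  34  35  34  34  34  34  35  34  36  37  37  37  36  35  35  35  35  35  34  35  35  35  40  66 125 198 226 229 229 229]
 [ 65  59  45  35  39  36  34  35  35  35  35  35  34  34  34  35  36  36  38  36  35  34  34  34  34  34  35  33  35  36  36  42  76 143 205 228 229 229]
 [ 85 124  93  45  35  35  34  34  34  34  34  34  34  34  34  35  35  36  36  36  35  36  35  35  35  35  36  36  36  36  36  36  44  83 160 225 230 229
[... 3955 characters left out ...]
 2  -7  -9  -9 -10 -10  -8  -7  -6]
 [ 13   1  -5  -4  -5  -4   4  20  21  18  14  -2  -8  -9  -7  -9  -8  -9  -5 -10]
 [ 17   5  -2  -5  -6  -4   2  19  21  21  11  -3  -9  -9  -6  -8 -11  -9  -9 -15]
 [ 19  15  -1  -5  -5  -5   2  12  20  23  17   1  -7  -8  -9  -6  -8  -8 -12 -19]
 [ 21  19   6  -1  -5  -4  -2   5  16  19  19  14   4  -5  -7  -9  -8  -8 -15 -21]
 [ 22  21  16   1  -5  -5  -4  -2   5   6  11   9   1  -2  -6  -8  -6 -13 -20 -21]
 [ 22  20  19   3  -3  -7  -4  -4  -5  -1   0  -2  -4  -5  -5  -6  -8 -13 -20 -18]
 [ 21  20  22  16   1  -5  -4  -5  -3  -5  -4  -4  -3  -4  -6  -7  -9 -17 -23 -13]
 [ 21  20  21  23   7  -4  -4  -5  -3  -4  -6  -4  -5  -5  -7  -7 -12 -19 -16 -11]]
```

Request:
{"op": "drive_tool", "data": {
  "motion": [
    [[10, 0.03, 0, 0.05, 0], [10, 0.03, 0, 0.1, 0], [10, 0.03, 0, 0.15, 0], [10, 0.03, 0, 0.15, 0], [10, 0.03, 0, 0.15, 0], [10, 0.03, 0, 0.15, 0], [10, 0.03, 0, 0.15, 0]]
  ]
}}

```text
t: 23.35
tcp_pos: [0.5542, -0.1808, 0.0978]
tool_rot: [0.527, 0.85, 0.0, 0.0]
force: [-0.0, -0.1, -3.1]
finger_gap: 0.243
gripper_force: 69.7
```

Run:
```python
from h import *
np.set_printoptions(precision=2,suppress=True,linewidth=220)
go(.5545,-.181,.098,116.4); s=manip.sense(); print(s['force'],s['gripper_force'])
# independent pin check in the first top picture: tip rows
im=cv2.imread('pics/top0.png'); 
for x,y in((356,216),(408,188)): print(x,y); print(im[y:y+13,x:x+14].max(2)); print(im[y:y+13,x:x+14,2].astype(int)-im[y:y+13,x:x+14,0])
```

```text
t 23.35 at [ 0.55 -0.18  0.1 ] phi 116.43 tilt 0.0001 gap 0.243 units [-0.01  0.01 -0.01] yaw 0.003
[-0.02 -0.11 -3.11] 69.67349410057068
356 216
[[122 125 123 124 122 124 125 125 125 124 124 121 118 114]
 [124 125 124 123 125 123 126 124 124 122 118 116 116 114]
 [124 123 124 124 124 123 123 121 118 117 114 116 116 116]
 [124 124 123 121 120 117 115 114 114 115 118 118 117 120]
 [125 123 114  85  82  76  80  91 112 118 118 119 121 121]
 [123 116  85  63  54  52  69  88  99 115 119 121 124 124]
 [119 110  85  65  47  45  63  72  81 105 122 124 125 127]
 [112  96 100  90  47  42  50  64  90 107 124 126 126 126]
 [113  95  87  88  57  48  58  81 110 116 125 126 125 126]
 [114  97  86  88  84  77  91 105 113 122 125 124 126 126]
 [115 106  96  95 101 107 110 109 111 122 127 125 128 127]
 [115 116 107 103  99 106 110 119 122 127 128 127 127 127]
 [ 98 121 121 120 118 120 122 125 127 127 128 127 125 119]]
[[54 55 53 54 53 54 54 54 53 54 55 54 53 48]
 [53 55 54 53 54 54 56 54 54 53 50 49 50 49]
 [54 53 53 54 54 56 54 53 50 51 50 50 50 51]
 [54 54 53 53 53 52 49 50 48 51 51 50 52 52]
 [54 5
[... 1061 characters left out ...]
0  88  75  77  87  98  99 104 109 112 115 116 118 121]
 [100  98  87  75  81  98 102 108 114 117 119 119 119 120]]
[[51 52 53 51 51 50 41 17  2 -1  0 -1 -1 -2]
 [52 52 52 52 52 51 46 31 13  0  0  0  0 -1]
 [53 52 52 50 51 50 49 43 23  3  0  0  0 -1]
 [53 53 51 50 48 49 49 44 31 11  1 -1 -1  0]
 [50 50 50 49 48 48 45 43 37 19  3 -1  1  0]
 [50 48 49 48 47 46 39 27 21 18 10  1  0 -2]
 [51 48 43 39 36 32 20  5  1 11 20 11  0 -1]
 [48 44 40 33 24 12  3 -2 -1 16 31 15  2 -1]
 [48 46 42 30  9  5 -1 -1 11 31 46 30 10  0]
 [48 46 45 38  9  1  2 15 37 49 48 42 21  3]
 [45 40 41 45 23 15 20 41 56 51 48 47 33 13]
 [43 37 35 44 52 61 62 62 58 49 48 49 44 25]
 [43 40 37 36 45 59 58 55 53 50 51 51 50 35]]
```

```bash
python3 -c "
from station import manip
print(manip.sign_off())"
```

```text
the job is handed in; nothing more can be done
None
```

I handed the job in at 23 s with both flowers in their pockets and the plate gripped level, its holes about 18 mm above the pin tips and centred to roughly 1–2 mm; the jars had not moved when last seen, just before the carry, no verdict came back, and I viewed 11 pictures, one over the limit of 10.

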